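# Clamp the matching plate on the sloping stand

## Task

Load the blue sloping clamp stand: lay the plate whose two holes match the stand's two dowel pins down over the pins, flat on the deck, and swing the strap round over it until it stops. Then, with its red lever still standing up, screw the lever bolt clockwise until it is snug, and fold the lever fully down along the strap. Leave the other plate and the other things on the bench where they are.

Things in the scene. Friction and masses are not known exactly. Their poses are not given: they have to be found in the camera images.
- deck: blue deck, 150 x 180 mm, of a fixed clamp stand, sloping 30 degrees towards the robot (the stand is turned up to 15 degrees). Origin on the deck surface midway between two dowel pins, 55 mm above the bench; x up the slope, y left, z square to the deck; it spans x -75..75, y -50..130 mm. Steel pins 8 mm in diameter, 22 mm tall, tapered tips, at x = -32 and +32 mm, y = 0.
- pivot (a point): point on the strap's pivot axis at the deck surface (deck x 0, y 95 mm; axes of the deck). The post is 16 mm in radius and 30 mm tall; the strap and nut on it reach 47 mm. A stop pin 10 mm in diameter, 38 mm tall, stands at deck x -17.5, y 70 mm.
- plate_wide: loose aluminium plate 100 x 50 x 12 mm, about 0.15 kg, with two through holes 10.5 mm in diameter on its long centre line at x = -32 and +32 mm: it fits the stand's pins, either way round. Origin at the centre of its underside, x along its length, z up. A yellow disc (no hole) marks the centre of its top.
- plate_narrow: a like plate 100 x 50 x 12 mm with holes at x = -22 and +22 mm: it does not fit. Origin and axes likewise.
- strap (a joint): swing of the aluminium strap about its post, axis square to the deck: 0 = over the plate, along deck -y from the post, at its stop; grows anticlockwise seen from above; 1.57 = parked, along deck +x. Stays where left, friction 0.25 N m. The strap is 24 mm wide, spans 30 to 42 mm above the deck, its 34 mm round free end carries the bolt 95 mm from the pivot.
- strap_end (a point): point on the bolt's axis at the strap's top face, 42 mm above the deck; axes of the strap (y from here towards the pivot, z square to the deck). With the strap at 0 it stands over the deck's origin.
- bolt (a joint): turn of the lever bolt about its axis (square to the deck): 0 = backed off, grows clockwise seen from above, hard stop at 2.4 = snug, its foot on the seated plate. It sinks 2.5 mm per rad. Friction 0.08 N m. Head 27 mm in diameter. The lever turns with it and is its grip; seen from above the lever stands turned 2.4 - bolt + strap anticlockwise from the deck's axes.
- lever (a joint): fold of the red lever: 0 = standing up along the bolt's axis, 1.5 = folded flat (stop). Stays where it is left; friction 0.12 N m, no spring. It folds towards its own +y, which when the bolt is snug (2.4) lies along the strap towards the pivot.
- lever_hinge (a point): the lever's hinge point on the bolt's axis: 62 mm above the deck with the bolt at 0, 56 mm at 2.4. Axes of the lever: x the hinge pin and the lever's 12 mm thickness, across which it is gripped for turning; y the side to which it folds; z along the lever.
- lever_tip (a point): free end of the lever, 57 mm from its hinge. The lever is a paddle 12 mm thick (its x) and 17 mm wide (its y), with flat sides from 15 to 57 mm above the hinge. The clevis of the bolt's head reaches 6 mm above the hinge.
- timer: white bench timer 66 x 62 x 17 mm, bystander; origin at the centre of its underside
- forceps: steel forceps 16 x 124 x 8 mm lying flat, bystander; origin at the centre of its underside
- coverslip_box: small white box 30 x 60 x 24 mm with a blue edge, bystander; origin at the centre of its underside
- stain_bottle: dark red dropper bottle 38 mm in diameter, 90 mm tall, bystander; origin at the centre of its underside
- mouse: black computer mouse 104 x 62 x 36 mm, bystander; origin at the centre of its underside

How it is judged:
On the way, in this order (a step that is already met when the one before it is completed fails the run):
1. the matching plate lies flat on the deck over both pins (x of plate_wide in the frame of deck between -0.004 and 0.004 m and y of plate_wide in the frame of deck between -0.004 and 0.004 m and z of plate_wide in the frame of deck below 0.003 m and angle between the z axis of plate_wide and the z axis of deck, either way round below 0.06 rad), for 0.2 s.
2. the strap is swung over the plate, against its stop (all of step 1 and value of joint strap below 0.08 rad), for 0.2 s.
3. the bolt is screwed in until snug, its lever still standing up (all of step 2 and value of joint bolt above 2.25 rad and value of joint lever below 0.4 rad), for 0.2 s.
4. the lever is folded down (value of joint lever above 1.38 rad and value of joint bolt above 2.25 rad), for 0.2 s.
At the end, for the whole second after the job is handed in: the plate with the wide hole spacing is at rest, flat on the deck over both pins (within 4 mm along the deck, 3 mm in height, 0.06 rad of tilt), the strap is over it (joint under 0.08 rad), the bolt is snug (over 2.25 of 2.4 rad) and the lever is folded (over 1.38 of 1.5 rad) (all of step 2 and all of step 4 and linear speed of plate_wide below 0.02 m/s); the robot touches nothing.
It fails at once if the other plate is shifted by more than 30 mm (distance of plate_narrow from where it was at the start of the episode above 0.03 m).
It fails at once if a bystander (timer, forceps, coverslip box, stain bottle or mouse) is shifted by more than 30 mm (distance of any of timer, forceps, coverslip_box, stain_bottle, mouse from where it was at the start of the episode above 0.03 m).
It also fails if it takes over 72 s, if anything falls off the work surface, if the arm or the gripper's body presses on something with over 40 N, if the wrist force passes 120 N, or if a joint passes its speed limit or range.

## Robot

A 6-joint arm with a two-finger parallel gripper is mounted at the origin on a cart in front of the work surface, level with it; the furniture and walls round the work are solid. World frame = base frame: x ahead of the robot, y to its left, z up, the work surface at z = 0. Lengths are in m, angles in rad, forces in N, time in s.
With the tool pointing down it reaches from about 0.3 to 0.775 m from the base axis. Payload 14.6 kg.
Tool frame: the origin (TCP) lies between the finger pads; the fingertips stand ctrl.tip_extent ahead of it and the grasp point (between the pads) lies 3 mm ahead of it (ctrl.tip_extent is the distance from the TCP to the fingertips, in m); z points along the fingers, y is the line along which they close (so a half turn about z gives the same grasp; the last joint's range is limited). The gripper opens to 94 mm and grips with 3 to 60 N. Pads are 16 mm wide; open, the fingers measure 119 mm over their backs; the gripper's body (75 mm by 177 mm) begins 78 mm behind the grasp point.
Start: joints at [1.198, 0.3, 1.521, -0, 1.321, -0.067], TCP at [0.166, 0.524, 0.227] pointing down, gripper open.
Joint ranges: [-3.03, 3.03], [-0.79, 2.21], [0.23, 2.52], [-1.04, 4.18], [0, 3.07], [-2.55, 2.55]. Speed limits (rad/s): [2.22, 2.22, 2.57, 3.14, 3.14, 3.14].

## Interface

Orientations are given as [roll, pitch, yaw] about the fixed x, y, z axes, in that order (R = Rz(yaw) Ry(pitch) Rx(roll)).
In Python, from station import ctrl gives the robot as it stands.
- The arm moves only by the tool shift_gripper, called after ">>>" as name(argument=value, ...) on one line, values as JSON. Schema: {"type":"object","properties":{"moves":{"type":"array","items":{"type":"number"},"minItems":6,"maxItems":60},"jaw":{"type":"number"},"clamp_n":{"type":"number"},"only":{"type":"string"},"quiet":{"type":"boolean"},"lines":{"type":"string"}},"required":["moves"],"additionalProperties":false}. moves is one flat list of numbers that holds 1 to 10 rows one after another, with no inner brackets; each row has 6 numbers: dx, dy, dz in units of 20 mm, then a rotation vector rx, ry, rz in units of 0.2 rad; each row shifts and turns the commanded pose from where the row before left it, along the tool's axes as they then stand; what a row does not reach is not made up. A row lasts 1/10 s, in which the tool goes at most 0.05 m and 0.15 rad, less where a joint would pass 70% of its speed; a pose out of reach is approached as far as the arm can. jaw is the finger opening in m, set as the call begins (left out keeps the last). The fingers move at their own pace and stop on an object; clamp_n is the grip in N (left out, the last holds). Time passes only in rows, so rows that do not move let the fingers close. The tool returns the time, the measured TCP pose, the force, the opening and the grip force at its end. only (a regular expression) keeps the lines of the reply that match it, lines (a string "A,B") keeps lines A to B, and quiet returns only ok. Input that does not fit is refused with a message, and nothing moves.
- ctrl.get_obs(): the state, without advancing time (a new reading comes with each control period).
- ctrl.camera(name): name is "scene" or "top" or "wrist"; returns a dict with "pixels" (384x512x3 uint8, blue, green, red), "fx", "fy", "cx", "cy" (pixels), "k1" (the pictures are not rectified: a ray, as slopes to the right and down, at radius r is drawn at 1 + k1 r^2 times it, then the intrinsics apply), "extrinsics" (4x4, takes a point from camera to world coordinates). Camera axes: x right, y up, looking along -z (the intrinsics and any distortion apply to the point x, -y, -z); pixel columns grow to the right and rows downward; lengths in m; the calibration is good to about 2 mm. A picture is of the moment at which its call begins. There is no depth.
- ctrl.hand_in(): hands the job in; it is judged then, once.
The state is a dict: "time_s": time; "qpos": joint angles; "joint_vel": joint speeds; "tau": joint torques, N m; "ee_pos": TCP position; "eef_rot": TCP orientation; "force": force on the tool from outside, world axes, zero at the start; "moment": the same for the moment, N m; "grip_width": finger opening in m; "grip_force": force on a finger pad.
Only numpy, scipy, OpenCV 4.12 (cv2) and the standard library are available. Lean on these libraries where they do the work, as an engineer would, in place of code of your own. Each camera call takes 0.05 s, during which the arm holds its last target. There are 200 camera calls.

## Working session

There is one attempt and no reset: what is moved stays moved. The work goes in short steps, Python scripts to look and compute and a tool call to move; the robot and the scene stay as the last step left them, time stands still between calls to the robot, and variables do not carry over. Pictures are saved under pics/ and viewed, at most 10 in all, crops included, and the job is handed in when it is done.

```bash
ls; mkdir -p pics; cat > h.py <<'E'
import numpy as np, cv2
from station import ctrl
from scipy.spatial.transform import Rotation as R
def grab(n,f):
    c=ctrl.camera(n); cv2.imwrite(f,c["pixels"]); np.save(f[:-4]+'.npy',np.array([c],dtype=object),allow_pickle=True); return c
def load(f): return np.load(f,allow_pickle=True)[0]
def proj(c,P):
    P=np.atleast_2d(P); E=np.array(c["extrinsics"]); p=(P-E[:3,3])@E[:3,:3]
    s=np.c_[p[:,0]/-p[:,2],-p[:,1]/-p[:,2]]; s=s*(1+c["k1"]*(s**2).sum(1,keepdims=True))
    return s*[c["fx"],c["fy"]]+[c["cx"],c["cy"]]
def ray(c,uv):
    d=(np.array(uv,float)-[c["cx"],c["cy"]])/[c["fx"],c["fy"]]; s=d.copy()
    for _ in range(20): s=d/(1+c["k1"]*(s@s))
    E=np.array(c["extrinsics"]); return E[:3,3],E[:3,:3]@np.array([s[0],-s[1],-1])
def atz(c,uv,z):
    o,d=ray(c,uv); return o+d*(z-o[2])/d[2]
def tri(obs):
    A=np.zeros((3,3));b=np.zeros(3)
    for c,uv in obs:
        o,d=ray(c,uv); d=d/np.linalg.norm(d); M=np.eye(3)-np.outer(d,d); A+=M;b+=M@o
    return np.linalg.solve(A,b)
E
python3 - <<'E'
from h import *
for n in("scene","top"):
    c=grab(n,f'pics/{n}0.png'); print(n,c["fx"],c["cx"],c["cy"],c["k1"],np.round(c["extrinsics"],3))
print(ctrl.tip_extent,ctrl.get_obs())
E
```

```text
pics
station.py
scene 352.0876443754181 255.68203703627967 194.1925740063516 -0.10253622830593413 [[ 0.683  0.297 -0.668 -0.141]
 [-0.731  0.267 -0.628 -0.657]
 [-0.008  0.917  0.399  0.526]
 [ 0.     0.     0.     1.   ]]
top 360.907707995385 256.54864080682364 189.5913427011209 -0.06993993342173838 [[ 0.021  0.98  -0.198  0.37 ]
 [-1.     0.018 -0.015 -0.016]
 [-0.012  0.198  0.98   1.09 ]
 [ 0.     0.     0.     1.   ]]
0.022 {'time_s': 0.1, 'qpos': array([ 1.19840756e+00,  3.00378844e-01,  1.52151199e+00,  1.84387575e-05,
        1.32071920e+00, -6.66181768e-02]), 'joint_vel': array([ 0.00050509, -0.00118907, -0.00310298,  0.00066474,  0.00068724,
        0.00062816]), 'tau': array([ 2.36034393e-03, -5.32644439e+01, -3.53288376e+01,  7.10271858e-02,
        2.34202738e-02, -5.48338028e-05]), 'ee_pos': array([0.16549508, 0.52428497, 0.22696615]), 'eef_rot': array([-3.14057871e+00, -8.55472181e-05,  2.83581745e+00]), 'force': array([0.29067426, 0.02958303, 0.51382519]), 'moment': array([ 0.01991676,  0.03021123, -0.0081028 ]), 'grip_force': 0.0, 'grip_width': 0.09395055746818523}
```

View pics/top0.png

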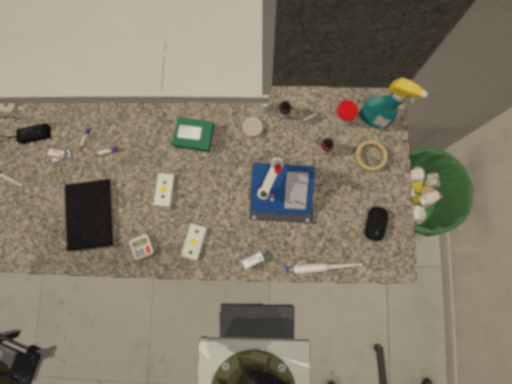

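View pics/scene0.png

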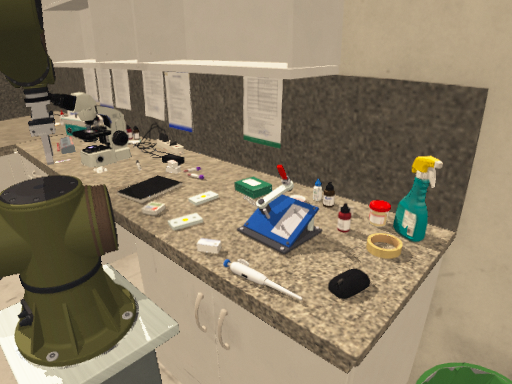

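```bash
python3 - <<'E'
from h import *
c=load('pics/top0.npy');s=load('pics/scene0.npy')
a=cv2.resize(c["pixels"][150:270,130:330],None,fx=4,fy=4,interpolation=cv2.INTER_CUBIC)
cv2.imwrite('pics/c1.png',a)
b=cv2.resize(s["pixels"][155:260,160:335],None,fx=4.5,fy=4.5,interpolation=cv2.INTER_CUBIC)
cv2.imwrite('pics/c2.png',b)
for uv in [(164,190),(194,242)]: print(atz(c,uv,.012))
print(atz(c,(283,192),.055))
E
```

```text
[0.58128398 0.28514945 0.012     ]
[0.42523776 0.18393952 0.012     ]
[ 0.57333438 -0.07698968  0.055     ]
```

View pics/c1.png

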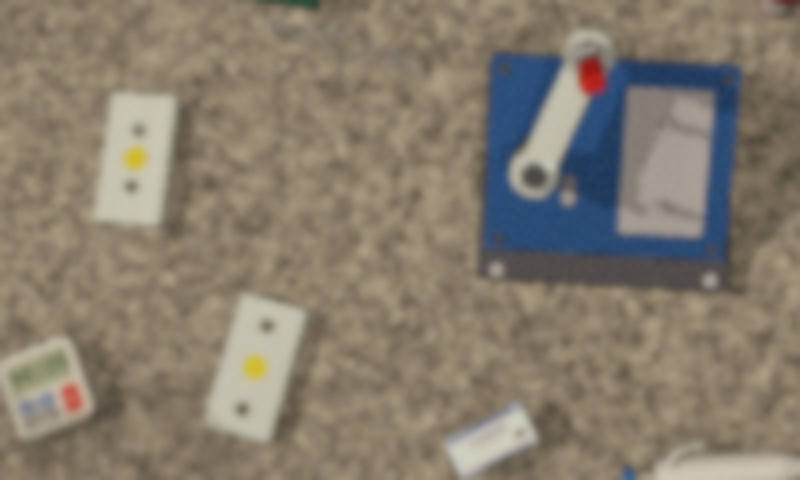

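View pics/c2.png

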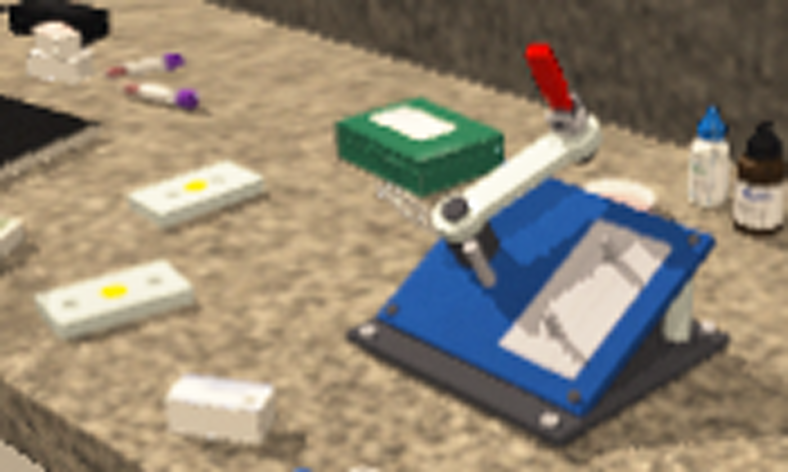

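```bash
cat >> h.py <<'E'
from scipy.optimize import least_squares
def deckT(p):
    T=np.eye(4);T[:3,:3]=(R.from_euler('z',p[2])*R.from_euler('y',-np.pi/6)).as_matrix();T[:3,3]=[p[0],p[1],.055 if len(p)<4 else p[3]];return T
def ap(T,P): return np.atleast_2d(P)@T[:3,:3].T+T[:3,3]
def tool(Rw=None):
    o=ctrl.get_obs();T=np.eye(4);T[:3,:3]=R.from_euler('xyz',o["eef_rot"]).as_matrix();T[:3,3]=o["ee_pos"];return T
def togo(T): # shift in current tool axes to target tool pose
    C=tool();D=np.linalg.inv(C)@T;return np.round(D[:3,3],4),np.round(R.from_matrix(D[:3,:3]).as_rotvec(),3)
E
python3 - <<'E'
from h import *
c=load('pics/top0.npy');s=load('pics/scene0.npy')
C=np.array([[75,130,0],[75,-50,0],[-75,-50,0],[-75,130,0]])/1e3
t=np.array([[495,53],[741,65],[724,262],[484,250]])/4+[130,150]
# scene corners: near-left, near-right (crop/4.5)
sP=C[[3,2,1]]; su=np.array([[372,320],[583,415],[714,240]])/4.5+[160,155]
f=lambda p:np.r_[(proj(c,ap(deckT(p),C))-t).ravel(),(proj(s,ap(deckT(p),sP))-su).ravel()]
r=least_squares(f,[.57,-.08,0],loss='soft_l1');print(r.x,np.round(f(r.x),1))
# plate
pc=np.array([[267,326],[242,409],[255,367]])/4+[130,150]
print([atz(c,u,.012) for u in pc])
pn=np.array([[138,131],[131,187]])/4+[130,150]
a,b=[atz(c,u,.012) for u in pc[:2]];d=a-b;print(np.linalg.norm(d),np.arctan2(d[1],d[0]),(a+b)/2)
a,b=[atz(c,u,.012) for u in pn];print(np.linalg.norm(a-b))
print(atz(c,(193.75-2,241.75),.012))
# move to look at the deck: tool square to deck, 0.2 above
T=deckT(r.x);G=np.eye(4);G[:3,:3]=T[:3,:3]@np.diag([1,-1,-1.]);G[:3,3]=ap(T,[-.05,0,.2])[0];print(G[:3,3],togo(G))
E
```

```text
[ 0.5774733  -0.11653943 -0.02941621] [-0.7  0.7  0.7  0.6  0.4 -0.1  0.3  0.   0.5 -1.6 -0.6 -0.7  0.3 -1.9]
[array([0.45661816, 0.17728874, 0.012     ]), array([0.39481916, 0.19282344, 0.012     ]), array([0.42595925, 0.18472642, 0.012     ])]
0.06372160584961131 -0.24627195719152176 [0.42571866 0.18505609 0.012     ]
0.04396641802469156
[0.42581754 0.19071772 0.012     ]
[ 0.43423403 -0.11232466  0.20320508] (array([-0.4479, -0.5262,  0.0243]), array([-0.744,  0.105,  2.775]))
```

```bash
python3 - <<'E'
from h import *
G=np.eye(4);G[:3,:3]=R.from_euler('xyz',[np.pi,0,-.246+np.pi]).as_matrix();G[:3,3]=[.4258,.185,.15];print(togo(G))
w=ctrl.camera("wrist");print(w["fx"],w["cx"],w["cy"],w["k1"]);print(np.round(np.linalg.inv(tool())@np.array(w["extrinsics"]),3))
E
```

```text
(array([-0.3504, -0.2451,  0.0772]), array([-0.001, -0.   , -0.06 ]))
270.55485354430675 255.24016788825475 191.39040312715468 0.016362093147470343
[[ 0.001  0.968  0.252  0.073]
 [ 1.    -0.    -0.001  0.   ]
 [-0.001  0.252 -0.968 -0.157]
 [ 0.     0.     0.     1.   ]]
```

Units first: shifts go in units of 20 mm and turns go in units of 0.2 rad. So -0.035 m is -1.75, -0.0245 m is -1.225, -0.006 rad is -0.03.

>>> shift_gripper(moves=[-1.75, -1.225, 0.35, 0, 0, -0.03, -1.75, -1.225, 0.35, 0, 0, -0.03, -1.75, -1.225, 0.35, 0, 0, -0.03, -1.75, -1.225, 0.35, 0, 0, -0.03, -1.75, -1.225, 0.35, 0, 0, -0.03, -1.75, -1.225, 0.35, 0, 0, -0.03, -1.75, -1.225, 0.35, 0, 0, -0.03, -1.75, -1.225, 0.35, 0, 0, -0.03, -1.75, -1.225, 0.35, 0, 0, -0.03, -1.75, -1.225, 0.35, 0, 0, -0.03], jaw=0.08)

```text
time_s: 1.15
ee_pos: [0.4354, 0.1911, 0.1572]
eef_rot: [3.142, 0.0, 2.896]
force: [-0.2, 0.9, -0.0]
grip_width: 0.0799
grip_force: 0.0
```

>>> shift_gripper(moves=[0, 0, 0, 0, 0, 0, 0, 0, 0, 0, 0, 0, 0, 0, 0, 0, 0, 0])

```text
time_s: 1.45
ee_pos: [0.4341, 0.1933, 0.1575]
eef_rot: [3.141, -0.0, 2.896]
force: [-1.2, 0.6, 0.1]
grip_width: 0.08
grip_force: 0.0
```

```bash
python3 - <<'E'
from h import *
w=grab('wrist','pics/w1.png')
G=np.eye(4);G[:3,:3]=R.from_euler('xyz',[np.pi,0,-.246+np.pi]).as_matrix();G[:3,3]=[.4258,.185,.15];print(togo(G))
P=[[.4566,.1773,.012],[.3948,.1928,.012],[.4258,.185,.012]];print(proj(w,P))
E
```

```text
(array([ 0.006 , -0.0103,  0.0076]), array([0.   , 0.   , 0.001]))
[[246.27551948 207.86534959]
 [245.85648373 153.47222584]
 [246.05259086 181.47220896]]
```

View pics/w1.png

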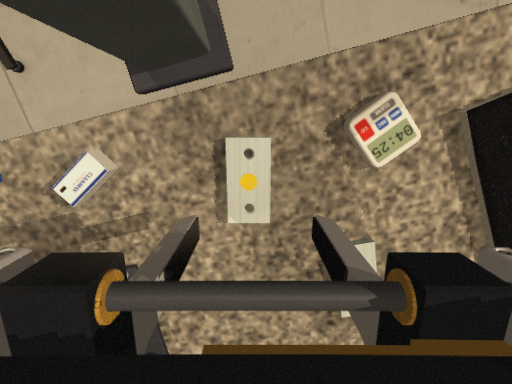

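```bash
cat >> h.py <<'E'
def yellow(c,box):
    u0,v0,u1,v1=box;p=c["pixels"][v0:v1,u0:u1].astype(float);m=(np.minimum(p[...,1],p[...,2])-p[...,0]).clip(40)-40;m[m<30]=0
    v,u=np.mgrid[v0:v1,u0:u1];return np.array([(m*u).sum(),(m*v).sum()])/m.sum()
def dark(c,uv,h=6):
    u,v=np.round(uv).astype(int);p=c["pixels"][v-h:v+h+1,u-h:u+h+1].mean(2);m=(np.percentile(p,80)*.75-p).clip(0)
    V,U=np.mgrid[v-h:v+h+1,u-h:u+h+1];return np.array([(m*U).sum(),(m*V).sum()])/m.sum()
E
python3 - <<'E'
from h import *
w=load('pics/w1.npy')
y=yellow(w,(225,165,272,200));a=dark(w,(248,154));b=dark(w,(249,208));print(y,a,b)
A,B,Y=[atz(w,u,.012) for u in(a,b,y)];print(A,B,Y,(A+B)/2,np.linalg.norm(A-B));d=B-A;yw=np.arctan2(d[1],d[0]);print(yw)
G=np.eye(4);G[:3,:3]=R.from_euler('xyz',[np.pi,0,yw+np.pi]).as_matrix();G[:3,3]=[*Y[:2],.022];print(togo(G))
E
```

```text
[248.10191971 181.41174128] [248.45808873 153.02618486] [248.9264568  207.47890154]
[0.39502281 0.19573848 0.012     ] [0.45689374 0.18044014 0.012     ] [0.42630028 0.18729514 0.012     ] [0.42595827 0.18808931 0.012     ] 0.06373421908606877
-0.2424001271322525
(array([ 0.006 , -0.0079,  0.1356]), array([ 0.   ,  0.   , -0.002]))
```

>>> shift_gripper(moves=[0.15, -0.2, 1, 0, 0, -0.01, 0.15, -0.2, 1, 0, 0, 0, 0, 0, 1.5, 0, 0, 0, 0, 0, 1.5, 0, 0, 0, 0, 0, 0.75, 0, 0, 0, 0, 0, 0.5, 0, 0, 0, 0, 0, 0.375, 0, 0, 0, 0, 0, 0, 0, 0, 0, 0, 0, 0, 0, 0, 0], jaw=0.075)

```text
time_s: 2.4
ee_pos: [0.4271, 0.1866, 0.0255]
eef_rot: [3.141, 0.001, 2.898]
force: [0.3, 0.4, 1.0]
grip_width: 0.0746
grip_force: 0.0
```

>>> shift_gripper(moves=[0, 0, 0, 0, 0, 0, 0, 0, 0, 0, 0, 0, 0, 0, 0, 0, 0, 0, 0, 0, 0, 0, 0, 0, 0, 0, 0, 0, 0, 0, 0, 0, 0, 0, 0, 0], jaw=0.03, clamp_n=40)

```text
time_s: 3.0
ee_pos: [0.427, 0.1864, 0.0252]
eef_rot: [3.141, 0.0, 2.898]
force: [-1.4, -0.1, 6.2]
grip_width: 0.0497
grip_force: 40.0
```

Scaled: -0.05 m is -2.5, -0.04 m is -2.

>>> shift_gripper(moves=[0, 0, -1, 0, 0, 0, 0, 0, -2, 0, 0, 0, 0, 0, -2, 0, 0, 0, 0, 0, -2.5, 0, 0, 0, 0, 0, -2.5, 0, 0, 0, 0, 0, 0, 0, 0, 0])

```text
time_s: 3.6
ee_pos: [0.4286, 0.187, 0.2308]
eef_rot: [3.136, 0.008, 2.898]
force: [-0.4, 0.0, -3.8]
grip_width: 0.0492
grip_force: 40.0
```

```bash
python3 - <<'E'
from h import *
T=deckT([.5775,-.1165,-.0294])
G=np.eye(4);G[:3,:3]=T[:3,:3]@np.diag([-1,1,-1.]);G[:3,3]=ap(T,[.1,-.01,.2])[0];print(G[:3,3],togo(G))
E
```

```text
[ 0.56381437 -0.12610185  0.27820508] (array([-0.2072, -0.271 , -0.0472]), array([-0.052, -0.513, -0.21 ]))
```

>>> shift_gripper(moves=[-1.3, -1.7, -0.3, 0, 0, 0, -1.3, -1.7, -0.3, 0, 0, 0, -1.3, -1.7, -0.3, 0, 0, 0, -1.3, -1.7, -0.3, 0, 0, 0, -1.3, -1.7, -0.3, 0, 0, 0, -1.3, -1.7, -0.3, 0, 0, 0, -1.3, -1.7, -0.3, 0, 0, 0, -1.3, -1.7, -0.3, 0, 0, 0])

```text
time_s: 4.4
ee_pos: [0.5632, -0.1296, 0.2716]
eef_rot: [3.141, -0.002, 2.898]
force: [1.1, 0.8, -1.0]
grip_width: 0.0494
grip_force: 40.0
```

>>> shift_gripper(moves=[0, 0, 0, -0.065, -0.64, -0.2625, 0, 0, 0, -0.065, -0.64, -0.2625, 0, 0, 0, -0.065, -0.64, -0.2625, 0, 0, 0, -0.065, -0.64, -0.2625, 0, 0, 0, 0, 0, 0, 0, 0, 0, 0, 0, 0, 0, 0, 0, 0, 0, 0])

```text
time_s: 5.1
ee_pos: [0.5635, -0.1278, 0.2728]
eef_rot: [-3.139, 0.511, 3.112]
force: [-0.5, -0.2, -1.3]
grip_width: 0.0493
grip_force: 40.0
```

```bash
python3 - <<'E'
from h import *
T=deckT([.5775,-.1165,-.0294])
G=np.eye(4);G[:3,:3]=T[:3,:3]@np.diag([-1,1,-1.]);G[:3,3]=ap(T,[.1,-.01,.2])[0];print(togo(G))
w=grab('wrist','pics/w2.png')
P=np.array([[-32,0,0],[-32,0,22],[32,0,0],[32,0,22],[0,95,47],[-17.5,70,38],[-75,-50,0],[-75,130,0],[75,-50,0]])/1e3
print(np.round(proj(w,ap(T,P)),1))
print(proj(w,ap(tool(),[[-.032,0,.013],[.032,0,.013],[0,0,.013]])))
E
```

```text
(array([-0.0029,  0.0017, -0.0046]), array([-0.003, -0.013,  0.   ]))
[[265.   75.1]
 [265.6  71.6]
 [264.5 129.3]
 [265.1 129.6]
 [354.7  99.3]
 [330.2  83.1]
 [222.7  35.4]
 [376.6  34.9]
 [226.1 162.9]]
[[254.7900804  274.45875528]
 [254.73804954 186.44875355]
 [254.76539233 232.33603948]]
```

View pics/w2.png

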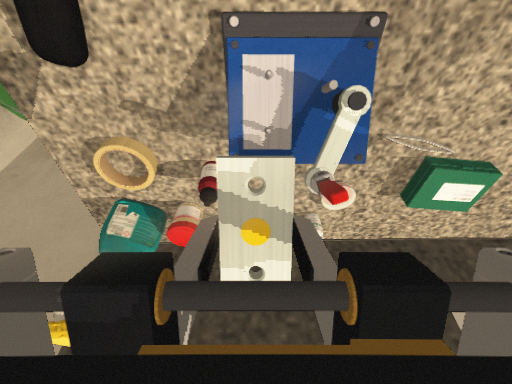

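```bash
python3 - <<'E'
from h import *
w=load('pics/w2.npy')
cv2.imwrite('pics/c3.png',cv2.resize(w["pixels"][10:170,215:395],None,fx=3.7,fy=3.7,interpolation=cv2.INTER_CUBIC))
E
```

```text
(no output)
```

View pics/c3.png

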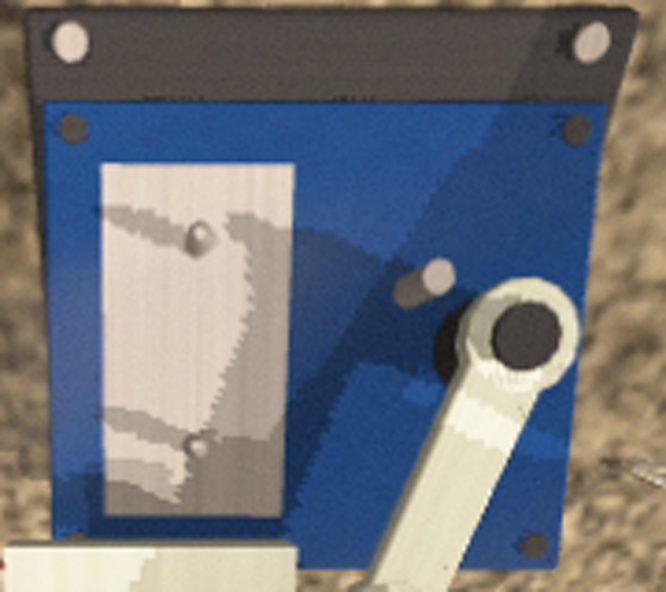

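```bash
python3 - <<'E'
from h import *
w=load('pics/w2.npy')
D=[([-75,-50,0],43,101),([-75,130,0],607,101),([75,130,0],557,570),([-17.5,70,38],438,276),([0,95,47],526,334),([-32,0,22],204,231),([32,0,22],197,439)]
P=np.array([d[0] for d in D])/1e3;U=(np.array([d[1:] for d in D])+.5)/3.7-.5+[215,10]
for free in(3,4):
    f=lambda p:(proj(w,ap(deckT(p),P))-U).ravel()
    r=least_squares(f,[.577,-.116,-.03,.055][:free],loss='soft_l1');print(r.x,np.round(f(r.x),1))
E
```

```text
[ 0.57832789 -0.11335289 -0.03626831] [-0.4 -1.1  0.6 -0.5  0.2  0.2  0.1  0.   0.7  0.6 -1.1  0.2 -0.3  1.8]
[ 0.57961493 -0.11265104 -0.03574314  0.05164043] [ 0.5 -0.7 -0.1 -0.1 -0.2 -0.7 -0.1 -0.1  0.2  0.3 -0.7  0.3  0.2  1.3]
```

```bash
python3 - <<'E'
from h import *
T=deckT([.5783,-.1133,-.0355])
G=np.eye(4);G[:3,:3]=T[:3,:3]@np.diag([-1,1,-1.]);G[:3,3]=ap(T,[.09,-.04,.11])[0];print(togo(G))
E
```

```text
(array([ 0.0057, -0.025 ,  0.0858]), array([ 0.   , -0.012,  0.006]))
```

>>> shift_gripper(moves=[0.15, -0.65, 0, 0, -0.03, 0.015, 0.15, -0.6, 0.5, 0, -0.03, 0.015, 0, 0, 1.25, 0, 0, 0, 0, 0, 1.25, 0, 0, 0, 0, 0, 1.25, 0, 0, 0, 0, 0, 0, 0, 0, 0, 0, 0, 0, 0, 0, 0, 0, 0, 0, 0, 0, 0])

```text
time_s: 5.95
ee_pos: [0.5998, -0.1542, 0.1978]
eef_rot: [-3.141, 0.527, 3.107]
force: [0.1, 0.1, -0.9]
grip_width: 0.0498
grip_force: 40.0
```

```bash
python3 - <<'E'
from h import *
T=deckT([.5783,-.1133,-.0355])
w=grab('wrist','pics/w3.png')
print(np.linalg.inv(T)@np.r_[tool()[:3,3],1])
P=np.array([[-32,0,0],[-32,0,22],[32,0,0],[32,0,22]])/1e3
print(np.round(proj(w,ap(T,P)),1))
cv2.imwrite('pics/c4.png',cv2.resize(w["pixels"][0:300,200:400],None,fx=2,fy=2,interpolation=cv2.INTER_CUBIC)) 
E
```

```text
[ 0.09130986 -0.04015572  0.11235832  1.        ]
[[298.8  63.3]
 [303.   58. ]
 [296.  135. ]
 [299.5 136.3]]
```

View pics/c4.png

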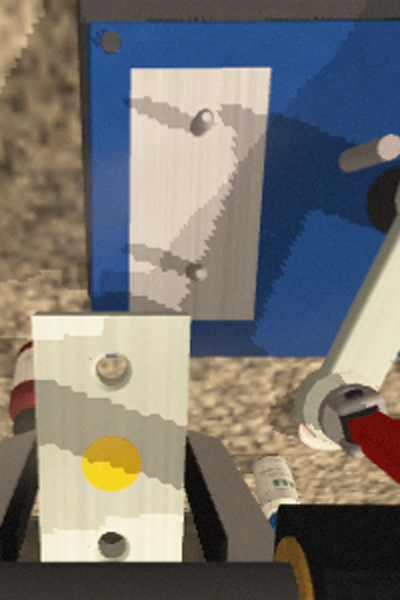

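```bash
cat > pl.py <<'E'
from h import *
def inplane(w,TT,uv,z):
    o,d=ray(w,uv);Ti=np.linalg.inv(TT);o=Ti[:3,:3]@o+Ti[:3,3];d=Ti[:3,:3]@d;return o+d*(z-o[2])/d[2]
E
python3 - <<'E'
from pl import *
w=load('pics/w3.npy');TT=tool()
y=yellow(w,(235,212,278,250));a=np.array([256.5,184.7]);b=np.array([256.2,272.2]);print(y)
Y,A,B=[inplane(w,TT,u,.0132)for u in(y,a,b)];print(Y,A,B,np.linalg.norm(A-B))
T=deckT([.5783,-.1133,-.0355])
# target: plate centre c (tool) at deck origin
for z in(.06,.045,.025):
    G=np.eye(4);G[:3,:3]=T[:3,:3]@np.diag([-1,1,-1.]);c=np.r_[(Y[:2]+(A+B)[:2]/2)/2,0];G[:3,3]=ap(T,[0,0,z])[0]-G[:3,:3]@c;print(togo(G))
E
```

```text
[254.87653289 233.05089124]
[-0.0006087   0.00020498  0.0132    ] [0.03308716 0.00125864 0.0132    ] [-0.03031362  0.00113696  0.0132    ] 0.06340089662547088
(array([0.0911, 0.0395, 0.052 ]), array([-0.   ,  0.004,  0.001]))
(array([0.0911, 0.0395, 0.067 ]), array([-0.   ,  0.004,  0.001]))
(array([0.0912, 0.0395, 0.087 ]), array([-0.   ,  0.004,  0.001]))
```

Scaled: 0.0228 m is 1.14, 0.0227 m is 1.135, 0.001 rad is 0.005.

>>> shift_gripper(moves=[1.14, 0.495, 0, 0, 0.005, 0, 1.14, 0.495, 0, 0, 0.005, 0, 1.14, 0.495, 0, 0, 0.005, 0, 1.135, 0.49, 0, 0, 0.005, 0, 0, 0, 1, 0, 0, 0, 0, 0, 1, 0, 0, 0, 0, 0, 0.7, 0, 0, 0, 0, 0, 0, 0, 0, 0, 0, 0, 0, 0, 0, 0, 0, 0, 0, 0, 0, 0])

```text
time_s: 7.0
ee_pos: [0.5492, -0.113, 0.1053]
eef_rot: [-3.141, 0.523, 3.107]
force: [0.3, -0.1, -1.3]
grip_width: 0.0491
grip_force: 40.0
```

```bash
python3 - <<'E'
from pl import *
T=deckT([.5783,-.1133,-.0355]);w=grab('wrist','pics/w4.png')
G=np.eye(4);G[:3,:3]=T[:3,:3]@np.diag([-1,1,-1.]);G[:3,3]=ap(T,[0,0,.06])[0]-G[:3,:3]@[.0003,.0006,0];print(togo(G))
print(proj(w,ap(T,[[-.032,0,.022],[.032,0,.022]])))
cv2.imwrite('pics/c5.png',cv2.resize(w["pixels"][150:300,200:320],None,fx=4,fy=4,interpolation=cv2.INTER_CUBIC))
E
```

```text
(array([-0.0004,  0.0001, -0.0019]), array([-0.   , -0.   ,  0.001]))
[[255.72195411 178.99874265]
 [255.62005785 258.33524172]]
```

View pics/c5.png

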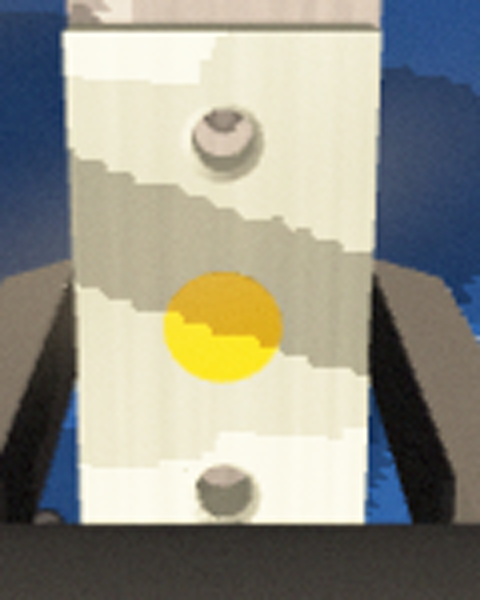

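>>> shift_gripper(moves=[-0.02, 0, 0.4, 0, 0, 0, 0, 0, 0.2, 0, 0, 0, 0, 0, 0.15, 0, 0, 0, 0, 0, 0.15, 0, 0, 0, 0, 0, 0, 0, 0, 0, 0, 0, 0, 0, 0, 0])

```text
time_s: 7.65
ee_pos: [0.5584, -0.1131, 0.0886]
eef_rot: [3.142, 0.521, 3.107]
force: [-0.2, -0.7, -1.9]
grip_width: 0.0496
grip_force: 40.0
```

>>> shift_gripper(moves=[0, 0, 0.15, 0, 0, 0, 0, 0, 0.15, 0, 0, 0, 0, 0, 0, 0, 0, 0])

```text
time_s: 7.95
ee_pos: [0.5614, -0.1133, 0.0831]
eef_rot: [3.142, 0.521, 3.107]
force: [0.2, 0.3, -1.6]
grip_width: 0.0493
grip_force: 40.0
```

```bash
python3 - <<'E'
from pl import *
T=deckT([.5783,-.1133,-.0355]);print(np.linalg.inv(T)@np.r_[tool()[:3,3],1],T[:3,:3].T@ctrl.get_obs()["force"])
E
```

```text
[-5.84183368e-04 -5.64877892e-04  3.27675699e-02  1.00000000e+00] [-0.59278061  0.28388197 -1.49390784]
```

>>> shift_gripper(moves=[0, 0, 0.15, 0, 0, 0, 0, 0, 0.1, 0, 0, 0, 0, 0, 0.05, 0, 0, 0, 0, 0, 0, 0, 0, 0])

```text
time_s: 8.35
ee_pos: [0.5643, -0.1134, 0.0781]
eef_rot: [3.142, 0.521, 3.107]
force: [-0.3, -0.3, -2.6]
grip_width: 0.0497
grip_force: 40.0
```

>>> shift_gripper(moves=[0, 0, 0.05, 0, 0, 0, 0, 0, 0.035, 0, 0, 0, 0, 0, 0, 0, 0, 0])

```text
time_s: 8.65
ee_pos: [0.5652, -0.1134, 0.0768]
eef_rot: [-3.142, 0.522, 3.107]
force: [0.3, -0.4, -2.2]
grip_width: 0.0498
grip_force: 40.0
```

```bash
python3 - <<'E'
from pl import *
T=deckT([.5783,-.1133,-.0355]);print(np.linalg.inv(T)@np.r_[tool()[:3,3],1],T[:3,:3].T@ctrl.get_obs()["force"])
E
```

```text
[-4.38075069e-04 -6.00668905e-04  2.53724767e-02  1.00000000e+00] [-0.83907071 -0.41216699 -2.08260232]
```

>>> shift_gripper(moves=[0, 0, 0.035, 0, 0, 0, 0, 0, 0.035, 0, 0, 0, 0, 0, 0, 0, 0, 0])

```text
time_s: 8.95
ee_pos: [0.5654, -0.1134, 0.0765]
eef_rot: [3.141, 0.522, 3.107]
force: [-22.6, 1.6, 21.5]
grip_width: 0.0495
grip_force: 40.0
```

>>> shift_gripper(moves=[0, 0, 0.035, 0, 0, 0, 0, 0, 0, 0, 0, 0, 0, 0, 0, 0, 0, 0])

```text
time_s: 9.25
ee_pos: [0.5657, -0.1134, 0.0764]
eef_rot: [3.142, 0.522, 3.107]
force: [-32.6, 1.8, 32.6]
grip_width: 0.0495
grip_force: 40.0
```

Scaled: -0.0015 m is -0.075.

>>> shift_gripper(moves=[0, 0, -0.075, 0, 0, 0, 0, 0, 0, 0, 0, 0])

```text
time_s: 9.45
ee_pos: [0.5656, -0.1135, 0.0766]
eef_rot: [-3.141, 0.522, 3.107]
force: [-0.8, -1.3, -1.2]
grip_width: 0.0493
grip_force: 40.0
```

>>> shift_gripper(moves=[0, 0, 0, 0, 0, 0, 0, 0, 0, 0, 0, 0, 0, 0, 0, 0, 0, 0, 0, 0, -0.15, 0, 0, 0, 0, 0, -0.5, 0, 0, 0, 0, 0, -1, 0, 0, 0, 0, 0, -1.5, 0, 0, 0, 0, 0, -2, 0, 0, 0, 0, 0, -2, 0, 0, 0, 0, 0, 0, 0, 0, 0], jaw=0.065)

```text
time_s: 10.45
ee_pos: [0.494, -0.1114, 0.2055]
eef_rot: [-3.138, 0.529, 3.108]
force: [-0.2, 0.0, -0.3]
grip_width: 0.0648
grip_force: 0.0
```

```bash
python3 - <<'E'
from pl import *
T=deckT([.5783,-.1133,-.0355]);w=grab('wrist','pics/w5.png');W=tool()
y=yellow(w,(235,120,275,260));p=np.linalg.inv(T)@np.r_[inplane(w,T@np.eye(4),y,.012),1];
print(y,inplane(w,T,y,.012))
red=cv2.inRange(cv2.cvtColor(w["pixels"],cv2.COLOR_BGR2HSV),(0,180,60),(6,255,255));n,l,s,c=cv2.connectedComponentsWithStats(red);print(s[1:][s[1:,4]>30],c[1:][s[1:,4]>30])
print(np.linalg.inv(T)@np.r_[W[:3,3],1])
E
```

```text
[255.90217934 179.72725526] [-0.00154879 -0.00022084  0.012     ]
[[306 269  12  12 101]] [[310.74257426 275.08910891]]
[ 1.21911147e-03 -9.61814456e-04  1.70372582e-01  1.00000000e+00]
```

View pics/w5.png

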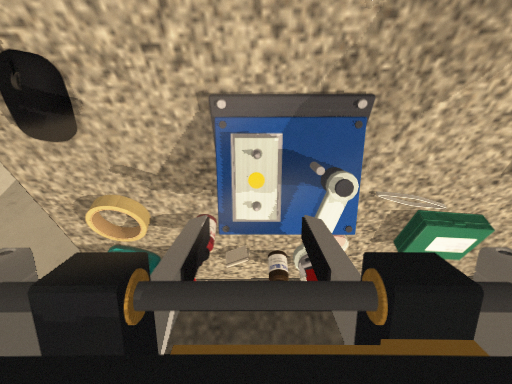

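```bash
python3 - <<'E'
from pl import *
T=deckT([.5783,-.1133,-.0355])
w=load('pics/w2.npy');e=inplane(w,T,(318.5,180),.042);n=inplane(w,T,(356.7,100),.047);d=(e-n)[:2];print(e,n,np.arctan2(d[0],-d[1]))
w=load('pics/w5.npy');e=inplane(w,T,(303,258),.042);n=inplane(w,T,(345,187),.047);d=(e-n)[:2];print(e,n,np.arctan2(d[0],-d[1]))
def c(t,g): 
    u=np.array([np.sin(t),-np.cos(t)]);m=np.array([np.cos(t),np.sin(t)]);return np.array([0,.095])+.055*u+m*(.012+g+.008*abs(m[0])+.0125*abs(m[1]))
p=c(1.1,.01);print(p)
G=np.eye(4);G[:3,:3]=T[:3,:3]@np.diag([-1,1,-1.]);G[:3,3]=ap(T,[*p,.10])[0];print(togo(G))
for t in(1.1,.9,.7,.5,.3,.15,0,-.05):
    q=c(t,0);print(t,q,np.round((q-p)*[-1,1],4));p=q
E
```

```text
[0.0884856  0.05980509 0.042     ] [-0.00042235  0.09405445  0.047     ] 1.2030935106564253
[0.08585116 0.05531207 0.042     ] [-0.00145855  0.09544673  0.047     ] 1.1399205414992208
[0.06569462 0.10282089]
(array([-0.0644,  0.1039,  0.0704]), array([-0.002,  0.003,  0.001]))
1.1 [0.06115866 0.09390882] [ 0.0045 -0.0089]
0.9 [0.05972004 0.08177678] [ 0.0014 -0.0121]
0.7 [0.05544901 0.0697938 ] [ 0.0043 -0.012 ]
0.5 [0.0483198  0.05872506] [ 0.0071 -0.0111]
0.3 [0.03854801 0.04935296] [ 0.0098 -0.0094]
0.15 [0.0297527  0.04387208] [ 0.0088 -0.0055]
0 [0.02 0.04] [ 0.0098 -0.0039]
-0.05 [0.01784012 0.03903843] [ 0.0022 -0.001 ]
```

>>> shift_gripper(moves=[-0.8, 1.4, 0, 0, 0, 0, -0.8, 1.4, 0, 0, 0, 0, -0.8, 1.4, 0, 0, 0, 0, -0.8, 1.4, 0, 0, 0, 0, 0, 0, 1, 0, 0, 0, 0, 0, 1.5, 0, 0, 0, 0, 0, 1, 0, 0, 0, 0, 0, 0, 0, 0, 0, 0, 0, 0, 0, 0, 0, 0, 0, 0, 0, 0, 0], jaw=0.0, clamp_n=20)

```text
time_s: 11.5
ee_pos: [0.5885, -0.0022, 0.1723]
eef_rot: [-3.141, 0.523, 3.107]
force: [0.5, -0.3, -0.4]
grip_width: 0.0005
grip_force: 0.0
```

```bash
python3 - <<'E'
from pl import *
T=deckT([.5783,-.1133,-.0355])
G=np.eye(4);G[:3,:3]=T[:3,:3]@np.diag([-1,1,-1.]);G[:3,3]=ap(T,[.0653,.111,.056])[0];print(togo(G));print(ctrl.get_obs()["grip_width"])
E
```

```text
(array([-0.0013, -0.0004,  0.0425]), array([ 0.   , -0.001,  0.   ]))
0.0005417100264009387
```

Scaled: 0.02 m is 1, 0.015 m is 0.75.

>>> shift_gripper(moves=[0, 0, 1, 0, 0, 0, 0, 0, 0.75, 0, 0, 0, 0, 0, 0.35, 0, 0, 0, 0, 0, 0, 0, 0, 0])

```text
time_s: 11.9
ee_pos: [0.6094, -0.0029, 0.135]
eef_rot: [-3.142, 0.521, 3.106]
force: [0.2, 1.1, -0.3]
grip_width: 0.0
grip_force: 0.0
```

>>> shift_gripper(moves=[0.2, -0.55, 0, 0, 0, 0, 0, -0.3, 0, 0, 0, 0, 0.035, -0.3, 0, 0, 0, 0, 0.035, -0.3, 0, 0, 0, 0, 0.1, -0.3, 0, 0, 0, 0, 0.1, -0.3, 0, 0, 0, 0, 0.175, -0.275, 0, 0, 0, 0, 0.175, -0.275, 0, 0, 0, 0, 0, 0, 0, 0, 0, 0])

```text
time_s: 12.8
ee_pos: [0.5931, -0.0552, 0.1268]
eef_rot: [-3.141, 0.522, 3.106]
force: [0.4, -0.4, 0.9]
grip_width: 0.0006
grip_force: 0.4
```

>>> shift_gripper(moves=[0.25, -0.235, 0, 0, 0, 0, 0.25, -0.235, 0, 0, 0, 0, 0.22, -0.14, 0, 0, 0, 0, 0.22, -0.135, 0, 0, 0, 0, 0.245, -0.1, 0, 0, 0, 0, 0.15, -0.05, 0, 0, 0, 0, 0, 0, 0, 0, 0, 0, 0, 0, 0, 0, 0, 0])

```text
time_s: 13.6
ee_pos: [0.5703, -0.0717, 0.1142]
eef_rot: [-3.141, 0.524, 3.107]
force: [8.4, 1.0, 0.5]
grip_width: 0.0006
grip_force: 3.2
```

```bash
python3 - <<'E'
from pl import *
T=deckT([.5783,-.1133,-.0355]);print(np.linalg.inv(T)@np.r_[tool()[:3,3],1],T[:3,:3].T@ctrl.get_obs()["force"])
E
```

```text
[0.02138432 0.0412885  0.05598952 1.        ] [ 7.48113416  1.26759927 -3.79157744]
```

Scaled: 0.002 m is 0.1.

>>> shift_gripper(moves=[0.1, 0, 0, 0, 0, 0, 0, 0, 0, 0, 0, 0, 0, 0, 0, 0, 0, 0])

```text
time_s: 13.9
ee_pos: [0.57, -0.0718, 0.1143]
eef_rot: [-3.14, 0.528, 3.107]
force: [19.1, 2.9, -1.2]
grip_width: 0.0001
grip_force: 7.5
```

>>> shift_gripper(moves=[0.1, 0, 0, 0, 0, 0, 0, 0, 0, 0, 0, 0, 0, 0, 0, 0, 0, 0])

```text
time_s: 14.2
ee_pos: [0.5696, -0.0719, 0.1144]
eef_rot: [-3.139, 0.532, 3.107]
force: [28.2, 2.8, -3.2]
grip_width: 0.0002
grip_force: 11.5
```

```bash
python3 - <<'E'
from pl import *
T=deckT([.5783,-.1133,-.0355]);print(np.linalg.inv(T)@np.r_[tool()[:3,3],1],T[:3,:3].T@ctrl.get_obs()["force"])
E
```

```text
[0.02091989 0.04102144 0.05655944 1.        ] [ 22.74731751   3.78307486 -16.81144122]
```

Scaled: -0.004 m is -0.2, -0.04 m is -2.

>>> shift_gripper(moves=[-0.3, 0, 0, 0, 0, 0, -0.2, 0, -0.25, 0, 0, 0, 0, 0, -1.5, 0, 0, 0, 0, 0, -2, 0, 0, 0, 0, 0, -2, 0, 0, 0, 0, 0, -0.5, 0, 0, 0, 0, 0, 0, 0, 0, 0, 0, 0, 0, 0, 0, 0], jaw=0.05)

```text
time_s: 15.0
ee_pos: [0.5124, -0.0695, 0.2238]
eef_rot: [3.141, 0.52, 3.106]
force: [-0.5, 0.6, -0.0]
grip_width: 0.0503
grip_force: 0.0
```

```bash
python3 - <<'E'
from pl import *
T=deckT([.5783,-.1133,-.0355]);w=ctrl.camera("wrist");np.save('pics/w6.npy',np.array([w],dtype=object),allow_pickle=True)
print(np.linalg.inv(T)@np.r_[tool()[:3,3],1],np.round(ctrl.get_obs()["qpos"],3))
G=np.eye(4);G[:3,:3]=T[:3,:3]@np.diag([-1,1,-1.]);G[:3,3]=ap(T,[0,0,.175])[0];print(togo(G))
for n in("wrist","top","scene"):
    c=ctrl.camera(n)
    red=cv2.inRange(cv2.cvtColor(c["pixels"],cv2.COLOR_BGR2HSV),(0,170,60),(8,255,255));k,l,s,m=cv2.connectedComponentsWithStats(red)
    print(n,[(list(map(int,a)),np.round(b,1)) for a,b in zip(s[1:],m[1:]) if a[4]>12])
    print(proj(c,ap(T,[[0,0,.077],[0,0,.119],[0,0,.062],[0,.095,.047]])).round(1))
E
```

```text
[0.02582868 0.04155371 0.17950837 1.        ] [-0.259 -0.015  1.972  0.176  0.684 -1.902]
(array([ 0.0258, -0.0416,  0.0046]), array([ 0.001, -0.004,  0.   ]))
wrist [([195, 163, 27, 27, 431], array([208.3, 175.6]))]
[[212.1 171.3]
 [204.3 180.3]
 [214.3 168.8]
 [304.2 166.5]]
top [([337, 101, 21, 19, 276], array([347. , 110.1]))]
[[297.2 199.6]
 [298.3 205.1]
 [296.9 197.7]
 [262.6 194.1]]
scene [([276, 192, 9, 17, 65], array([279.9, 199.8])), ([369, 200, 22, 12, 171], array([379.5, 204.9]))]
[[281.5 202.7]
 [276.5 192.6]
 [283.2 206.1]
 [260.4 199.7]]
```

Units first: shifts go in units of 20 mm and turns go in units of 0.2 rad. So -0.0139 m is -0.695, -0.0138 m is -0.69, -0.14 rad is -0.7.

>>> shift_gripper(moves=[0.43, -0.695, 0, 0, -0.01, 0, 0.43, -0.695, 0, 0, -0.01, 0, 0.43, -0.69, 0, 0, 0, 0, 0, 0, 0, 0, 0, -0.7, 0, 0, 0, 0, 0, -0.7, 0, 0, 0, 0, 0, -0.7, 0, 0, 0, 0, 0, -0.7, 0, 0, 0, 0, 0, 0, 0, 0, 0, 0, 0, 0, 0, 0, 0, 0, 0, 0])

```text
time_s: 16.2
ee_pos: [0.4924, -0.0996, 0.2142]
eef_rot: [-2.839, 0.427, -2.565]
force: [-0.3, -0.3, -0.2]
grip_width: 0.0501
grip_force: 0.0
```

```bash
python3 - <<'E'
from pl import *
T=deckT([.5783,-.1133,-.0355]);print(np.round(ctrl.get_obs()["qpos"],3))
G=np.eye(4);G[:3,:3]=T[:3,:3]@np.diag([-1,1,-1.])@R.from_euler('z',-.56).as_matrix();G[:3,3]=ap(T,[0,0,.105])[0];print(togo(G))
E
```

```text
[-0.338 -0.037  2.016  0.214  0.672 -2.554]
(array([ 0.0086, -0.0057,  0.0762]), array([-0.011, -0.013, -0.009]))
```

>>> shift_gripper(moves=[0, 0, 0, 0, 0, 0.6, 0, 0, 0, 0, 0, 0, 0, 0, 0, 0, 0, 0])

```text
time_s: 16.5
ee_pos: [0.4924, -0.0997, 0.2145]
eef_rot: [-2.892, 0.459, -2.688]
force: [0.3, -0.5, -0.5]
grip_width: 0.0502
grip_force: 0.0
```

```bash
python3 - <<'E'
from pl import *
T=deckT([.5783,-.1133,-.0355]);print(np.round(ctrl.get_obs()["qpos"],3))
G=np.eye(4);G[:3,:3]=T[:3,:3]@np.diag([-1,1,-1.])@R.from_euler('z',-.44).as_matrix();G[:3,3]=ap(T,[0,0,.105])[0];print(togo(G))
E
```

```text
[-0.338 -0.038  2.015  0.213  0.672 -2.437]
(array([ 0.0081, -0.0065,  0.0765]), array([-0.013, -0.012, -0.006]))
```

>>> shift_gripper(moves=[0.2, -0.15, 0, 0, 0, 0.7, 0.2, -0.15, 0, 0, 0, 0.7, 0, 0, 0, 0, 0, 0.7, 0, 0, 0, 0, 0, 0.7, 0, 0, 0, 0, 0, 0.7, 0, 0, 0, 0, 0, 0.7, 0, 0, 0, 0, 0, 0.7, 0, 0, 0, 0, 0, 0.7, 0, 0, 0, 0, 0, 0.7, 0, 0, 0, 0, 0, 0.7])

```text
time_s: 17.5
ee_pos: [0.4874, -0.1078, 0.2121]
eef_rot: [2.709, 0.296, 2.065]
force: [0.7, -0.4, 0.5]
grip_width: 0.0501
grip_force: 0.0
```

>>> shift_gripper(moves=[0, 0, 0, 0, 0, 0.7, 0, 0, 0, 0, 0, 0.7, 0, 0, 0, 0, 0, 0.7, 0, 0, 0, 0, 0, 0.7, 0, 0, 0, 0, 0, 0.7, 0, 0, 0, 0, 0, 0.7, 0, 0, 0, 0, 0, 0.7, 0, 0, 0, 0, 0, 0.7, 0, 0, 0, 0, 0, 0.7, 0, 0, 0, 0, 0, 0.5])

```text
time_s: 18.5
ee_pos: [0.4874, -0.1078, 0.2121]
eef_rot: [2.74, -0.337, 0.84]
force: [-1.3, -0.4, -0.9]
grip_width: 0.0501
grip_force: 0.0
```

>>> shift_gripper(moves=[0, 0, 0, 0, 0, 0, 0, 0, 0, 0, 0, 0])

```text
time_s: 18.7
ee_pos: [0.4875, -0.1078, 0.2121]
eef_rot: [2.737, -0.334, 0.847]
force: [0.1, -0.5, 0.9]
grip_width: 0.0498
grip_force: 0.0
```

```bash
cat > goal.py <<'E'
from pl import *
import sys
T=deckT([.5783,-.1133,-.0355]);o=ctrl.get_obs();print('q',np.round(o["qpos"],3),'deck',np.round(np.linalg.inv(T)@np.r_[tool()[:3,3],1],4)[:3],'F',np.round(T[:3,:3].T@o["force"],1),'M',np.round(T[:3,:3].T@o["moment"],2))
a,x,y,z=map(float,sys.argv[1:5])
G=np.eye(4);G[:3,:3]=T[:3,:3]@np.diag([-1,1,-1.])@R.from_euler('z',a).as_matrix();G[:3,3]=ap(T,[x,y,z])[0];print(togo(G))
E
python3 goal.py 2.31 0 0 .105
```

```text
q [-0.363 -0.041  2.025  0.233  0.671  0.283] deck [-0.0002  0.0023  0.1815] F [ 0.5 -0.5  0.7] M [-0.04  0.31  0.01]
(array([-0.0003,  0.0011,  0.0766]), array([ 0.008,  0.016, -0.014]))
```

>>> shift_gripper(moves=[0, 0.05, 0, 0.04, 0.08, -0.07, 0, 0, 1, 0, 0, 0, 0, 0, 1, 0, 0, 0, 0, 0, 1, 0, 0, 0, 0, 0, 0.6, 0, 0, 0, 0, 0, 0, 0, 0, 0, 0, 0, 0, 0, 0, 0])

```text
time_s: 19.4
ee_pos: [0.524, -0.1097, 0.1505]
eef_rot: [2.739, -0.345, 0.865]
force: [0.9, 0.3, -0.1]
grip_width: 0.0496
grip_force: 0.0
```

```bash
python3 goal.py 2.31 0 0 .105
```

```text
q [-0.346  0.135  2.006  0.314  0.52   0.196] deck [0.0006 0.0017 0.1099] F [ 0.7  0.3 -0.6] M [-0.05  0.27  0.03]
(array([-0.0017,  0.0007,  0.0049]), array([-0.   , -0.   , -0.003]))
```

>>> shift_gripper(moves=[0, 0, 0, 0, 0, 0, 0, 0, 0, 0, 0, 0, 0, 0, 0, 0, 0, 0, 0, 0, 0, 0, 0, 0, 0, 0, 0, 0, 0, 0], jaw=0.0, clamp_n=30)

```text
time_s: 19.9
ee_pos: [0.5241, -0.1098, 0.1504]
eef_rot: [2.739, -0.345, 0.863]
force: [1.7, -2.7, 2.3]
grip_width: 0.0131
grip_force: 2.6
```

```bash
python3 goal.py 2.31 0 0 .105
```

```text
q [-0.346  0.135  2.006  0.314  0.519  0.197] deck [0.0007 0.0016 0.1097] F [ 2.7 -2.6  1.1] M [-0.68 -0.35 -0.04]
(array([-0.0017,  0.0006,  0.0047]), array([ 0.   , -0.   , -0.004]))
```

Scaled: -0.0017 m is -0.085, 0.003 m is 0.15, -0.003 rad is -0.015.

>>> shift_gripper(moves=[0, 0, 0, 0, 0, 0, -0.085, 0.03, 0.15, 0, 0, -0.015, 0, 0, 0, 0, 0, 0], jaw=0.03)

```text
time_s: 20.2
ee_pos: [0.5247, -0.1114, 0.1466]
eef_rot: [2.74, -0.344, 0.866]
force: [-0.9, -0.1, -0.1]
grip_width: 0.0295
grip_force: 0.0
```

>>> shift_gripper(moves=[0, 0, 0, 0, 0, 0, 0, 0, 0, 0, 0, 0, 0, 0, 0, 0, 0, 0, 0, 0, 0, 0, 0, 0, 0, 0, 0, 0, 0, 0, 0, 0, 0, 0, 0, 0], jaw=0.0, clamp_n=30)

```text
time_s: 20.8
ee_pos: [0.5251, -0.1115, 0.1475]
eef_rot: [2.738, -0.344, 0.866]
force: [1.7, -1.0, 2.3]
grip_width: 0.0123
grip_force: 29.8
```

```bash
python3 goal.py 2.31 0 0 .107
```

```text
q [-0.349  0.143  2.005  0.321  0.513  0.185] deck [ 2.000e-04 -1.000e-04  1.067e-01] F [ 2.6 -1.   1.1] M [-0.27 -0.21 -0.03]
(array([-0.0001, -0.0002, -0.0003]), array([ 0.001, -0.001, -0.001]))
```

>>> shift_gripper(moves=[0, 0, 0.0175, 0, 0, 0.7, 0, 0, 0.0175, 0, 0, 0.7, 0, 0, 0.0175, 0, 0, 0.7, 0, 0, 0.0175, 0, 0, 0.7, 0, 0, 0.0175, 0, 0, 0.7, 0, 0, 0.0175, 0, 0, 0.7, 0, 0, 0.0175, 0, 0, 0.7, 0, 0, 0, 0, 0, 0])

```text
time_s: 21.6
ee_pos: [0.5264, -0.1118, 0.1455]
eef_rot: [-3.055, -0.518, -0.21]
force: [2.0, -3.7, 3.5]
grip_width: 0.0118
grip_force: 29.9
```

```bash
python3 goal.py 3.29 0 0 .1045
```

```text
q [-0.349  0.149  2.003  0.322  0.508  1.165] deck [ 0.0003 -0.0003  0.1043] F [ 3.6 -3.6  2. ] M [-0.79 -0.34 -0.05]
(array([-0.0004, -0.0003, -0.0002]), array([ 0.   , -0.001, -0.003]))
```

>>> shift_gripper(moves=[0, 0, 0.0175, 0, 0, 0.7, 0, 0, 0.0175, 0, 0, 0.7, 0, 0, 0.0175, 0, 0, 0.7, 0, 0, 0.0175, 0, 0, 0.7, 0, 0, 0.0175, 0, 0, 0.7, 0, 0, 0.0175, 0, 0, 0.7, 0, 0, 0.0175, 0, 0, 0.7, 0, 0, 0, 0, 0, 0, 0, 0, 0, 0, 0, 0])

```text
time_s: 22.5
ee_pos: [0.5275, -0.112, 0.1432]
eef_rot: [-2.661, -0.218, -1.214]
force: [-0.7, -5.4, 2.5]
grip_width: 0.0119
grip_force: 30.0
```

```bash
python3 goal.py 4.27 0 0 .102
```

```text
q [-0.348  0.155  2.003  0.324  0.503  2.137] deck [ 1.000e-04 -5.000e-04  1.018e-01] F [ 0.8 -5.4  2.4] M [-1.3  -0.02 -0.16]
(array([-0.0005, -0.0001, -0.0002]), array([-0.   , -0.001,  0.004]))
```

Scaled: -0.1428 rad is -0.714.

>>> shift_gripper(moves=[0, 0, 0, 0, 0, 0, 0, 0, 0, 0, 0, 0, 0, 0, 0, 0, 0, 0, 0, 0, 0, 0, 0, -0.714, 0, 0, 0, 0, 0, -0.714, 0, 0, 0, 0, 0, -0.714, 0, 0, 0, 0, 0, -0.714, 0, 0, 0, 0, 0, -0.714, 0, 0, 0, 0, 0, -0.714, 0, 0, 0, 0, 0, -0.714], jaw=0.05)

```text
time_s: 23.5
ee_pos: [0.5272, -0.1112, 0.1427]
eef_rot: [-3.071, -0.519, -0.177]
force: [-0.2, -0.1, -1.2]
grip_width: 0.0499
grip_force: 0.0
```

>>> shift_gripper(moves=[0, 0, 0, 0, 0, -0.714, 0, 0, 0, 0, 0, -0.714, 0, 0, 0, 0, 0, -0.714, 0, 0, 0, 0, 0, -0.714, 0, 0, 0, 0, 0, -0.714, 0, 0, 0, 0, 0, -0.714, 0, 0, 0, 0, 0, -0.714, 0, 0, 0, 0, 0, -0.714, 0, 0, 0, 0, 0, -0.714, 0, 0, 0, 0, 0, -0.714])

```text
time_s: 24.5
ee_pos: [0.5272, -0.1112, 0.1427]
eef_rot: [2.634, -0.132, 1.304]
force: [1.0, -0.3, 0.9]
grip_width: 0.0498
grip_force: 0.0
```

>>> shift_gripper(moves=[0, 0, 0, 0, 0, -0.714, 0, 0, 0, 0, 0, -0.714, 0, 0, 0, 0, 0, -0.714, 0, 0, 0, 0, 0, -0.714, 0, 0, 0, 0, 0, -0.714, 0, 0, 0, 0, 0, 0, 0, 0, 0, 0, 0, 0])

```text
time_s: 25.2
ee_pos: [0.5273, -0.1113, 0.1428]
eef_rot: [2.66, 0.213, 1.921]
force: [-0.3, 0.7, -1.0]
grip_width: 0.05
grip_force: 0.0
```

```bash
python3 goal.py 1.128 0 0 .102
```

```text
q [-0.347  0.155  2.003  0.325  0.504 -0.997] deck [-0.0003  0.0002  0.1016] F [-0.8  0.7 -0.7] M [-0.04  0.25  0.08]
(array([-0.0003,  0.0002, -0.0004]), array([-0.   , -0.001, -0.005]))
```

>>> shift_gripper(moves=[0, 0, 0, 0, 0, 0, 0, 0, 0, 0, 0, 0, 0, 0, 0, 0, 0, 0, 0, 0, 0, 0, 0, 0, 0, 0, 0, 0, 0, 0, 0, 0, 0, 0, 0, 0, 0, 0, 0, 0, 0, 0, 0, 0, 0, 0, 0, 0], jaw=0.0, clamp_n=30)

```text
time_s: 26.0
ee_pos: [0.5273, -0.1115, 0.1429]
eef_rot: [2.66, 0.215, 1.924]
force: [0.2, -0.0, 0.2]
grip_width: 0.0117
grip_force: 30.0
```

>>> shift_gripper(moves=[0, 0, 0.015, 0, 0, 0.6, 0, 0, 0.015, 0, 0, 0.6, 0, 0, 0.015, 0, 0, 0.6, 0, 0, 0.005, 0, 0, 0.25, 0, 0, 0, 0, 0, 0, 0, 0, 0, 0, 0, 0])

```text
time_s: 26.6
ee_pos: [0.5279, -0.1115, 0.1421]
eef_rot: [2.618, 0.016, 1.564]
force: [1.9, -0.3, -0.3]
grip_width: 0.0123
grip_force: 30.0
```

```bash
python3 goal.py 1.56 0 0 .101
```

```text
q [-0.347  0.158  2.002  0.325  0.501 -0.593] deck [-1.000e-04  1.000e-04  1.007e-01] F [ 1.5 -0.3 -1.2] M [ 0.12 -0.09 -0.05]
(array([-0.0001,  0.0001, -0.0003]), array([ 0.   , -0.   ,  0.022]))
```

>>> shift_gripper(moves=[0, 0, 0.005, 0, 0, 0.2, 0, 0, 0.005, 0, 0, 0.2, 0, 0, 0, 0, 0, 0, 0, 0, 0, 0, 0, 0])

```text
time_s: 27.0
ee_pos: [0.528, -0.1115, 0.1421]
eef_rot: [2.618, -0.023, 1.496]
force: [-0.8, 0.3, 3.8]
grip_width: 0.0119
grip_force: 30.2
```

```bash
python3 goal.py 1.56 0 0 .101
```

```text
q [-0.347  0.158  2.002  0.325  0.501 -0.514] deck [-0.      0.      0.1006] F [1.2 0.2 3.7] M [0.13 0.05 0.51]
(array([-0.    ,  0.    , -0.0004]), array([ 0.   , -0.   , -0.057]))
```

Scaled: -0.025 m is -1.25, -0.015 m is -0.75.

>>> shift_gripper(moves=[0, 0, 0, 0, 0, 0, 0, 0, 0, 0, 0, 0, 0, 0, 0, 0, 0, 0, 0, 0, -0.75, 0, 0, 0, 0, 0, -1.25, 0, 0, 0, 0, 0, -0.5, 0, 0, 0, -0.5, 0, 0, 0, 0, 0, -0.625, 0, 0, 0, 0, 0, 0, 0, 0, 0, 0, 0, 0, 0, 0, 0, 0, 0], jaw=0.04)

```text
time_s: 28.0
ee_pos: [0.5011, -0.133, 0.1843]
eef_rot: [2.619, -0.025, 1.493]
force: [-0.3, 0.1, 0.7]
grip_width: 0.0401
grip_force: 0.0
```

```bash
python3 goal.py 1.5708 0 -.0225 .118
```

```text
q [-0.421  0.047  2.009  0.329  0.62  -0.56 ] deck [-0.0015 -0.0224  0.1502] F [0.1 0.1 0.7] M [-0.06  0.28  0.06]
(array([-0.    ,  0.0015,  0.0322]), array([-0.   , -0.   , -0.049]))
```

>>> shift_gripper(moves=[0, 0, 0, 0, 0, 0, 0, 0, 0, 0, 0, 0, 0, 0, 0, 0, 0, 0, 0, 0, 0, 0, 0, 0], jaw=0.0, clamp_n=20)

```text
time_s: 28.4
ee_pos: [0.5012, -0.1328, 0.1846]
eef_rot: [2.619, -0.025, 1.494]
force: [-0.3, 0.8, -0.3]
grip_width: 0.0115
grip_force: 0.0
```

```bash
python3 - <<'E'
from pl import *
T=deckT([.5783,-.1133,-.0355])
for n in("top","scene"):
    c=ctrl.camera(n)
    red=cv2.inRange(cv2.cvtColor(c["pixels"],cv2.COLOR_BGR2HSV),(0,170,60),(8,255,255));k,l,s,m=cv2.connectedComponentsWithStats(red)
    print(n,[(list(map(int,a)),np.round(b,1)) for a,b in zip(s[1:],m[1:]) if a[4]>8])
    print(proj(c,ap(T,[[0,0,.071],[0,0,.113]])).round(1))
E
```

```text
top [([337, 101, 21, 19, 288], array([346.9, 110.1])), ([296, 197, 5, 8, 35], array([298. , 200.6]))]
[[297.1 198.9]
 [298.2 204.3]]
scene [([276, 196, 10, 14, 62], array([281. , 202.3])), ([369, 200, 22, 12, 175], array([379.7, 205. ])), ([339, 212, 4, 6, 11], array([339.8, 214.2]))]
[[282.2 204.1]
 [277.2 194.1]]
```

Scaled: 0.0015 m is 0.075, 0.016 m is 0.8, -0.049 rad is -0.245.

>>> shift_gripper(moves=[0, 0.075, 0, 0, 0, -0.245, 0, 0, 0.8, 0, 0, 0, 0, 0, 0.8, 0, 0, 0, 0, 0, 0, 0, 0, 0, 0.3, 0, 0, 0, 0, 0, 0.3, 0, 0, 0, 0, 0, 0.3, 0, 0, 0, 0, 0, 0.4, 0, 0.05, 0, 0, 0, 0, 0, 0, 0, 0, 0])

```text
time_s: 29.4
ee_pos: [0.52, -0.1068, 0.1572]
eef_rot: [2.617, 0.0, 1.537]
force: [-0.7, -1.4, 1.2]
grip_width: 0.0006
grip_force: 0.8
```

```bash
python3 goal.py 1.5708 0 .018 .1095
```

```text
q [-0.343  0.114  2.011  0.304  0.534 -0.534] deck [0.0004 0.0044 0.1177] F [ 0.  -1.5  1.4] M [-0.33  0.32  0.07]
(array([ 0.0136, -0.0004,  0.0082]), array([ 0.001, -0.001,  0.001]))
```

>>> shift_gripper(moves=[0.35, 0, 0.175, 0, 0, 0, 0.35, 0, 0.225, 0, 0, 0, 0.2, 0, 0.225, 0, 0, 0, 0.2, 0, 0.225, 0, 0, 0, 0.15, 0, 0.25, 0, 0, 0, 0.1, 0, 0.25, 0, 0, 0, 0, 0, 0, 0, 0, 0, 0, 0, 0, 0, 0, 0])

```text
time_s: 30.2
ee_pos: [0.5341, -0.0812, 0.1329]
eef_rot: [2.619, -0.0, 1.536]
force: [-0.2, -0.9, 0.0]
grip_width: 0.0002
grip_force: 0.0
```

```bash
python3 goal.py 1.5708 0 .0313 .0893
```

```text
q [-0.273  0.173  2.01   0.268  0.463 -0.448] deck [-0.0003  0.0306  0.0902] F [-0.1 -0.9  0.1] M [-0.05  0.29  0.06]
(array([0.0007, 0.0003, 0.0009]), array([-0.001, -0.001,  0.   ]))
```

Scaled: 0.001 m is 0.05.

>>> shift_gripper(moves=[0.05, 0, 0.05, 0, 0, 0, 0, 0, 0.05, 0, 0, 0, 0, 0, 0, 0, 0, 0, 0, 0, 0, 0, 0, 0])

```text
time_s: 30.6
ee_pos: [0.5352, -0.0802, 0.1319]
eef_rot: [2.618, -0.0, 1.536]
force: [-6.0, 0.7, 5.9]
grip_width: 0.0004
grip_force: 3.8
```

>>> shift_gripper(moves=[0, 0, 0.05, 0, 0, 0, 0, 0, 0, 0, 0, 0, 0, 0, 0, 0, 0, 0])

```text
time_s: 30.9
ee_pos: [0.5357, -0.0801, 0.1314]
eef_rot: [2.618, -0.0, 1.536]
force: [-10.7, 2.2, 12.5]
grip_width: 0.0004
grip_force: 7.9
```

```bash
python3 goal.py 1.5708 0 .0313 .0893
```

```text
q [-0.27   0.178  2.009  0.268  0.457 -0.446] deck [0.0003 0.0317 0.088 ] F [-3.   1.8 16.2] M [0.52 0.99 0.02]
(array([-0.0004, -0.0003, -0.0013]), array([ 0.   , -0.001,  0.001]))
```

>>> shift_gripper(moves=[0, 0, 0.035, 0, 0, 0, 0, 0, 0, 0, 0, 0, 0, 0, 0, 0, 0, 0])

```text
time_s: 31.2
ee_pos: [0.536, -0.08, 0.131]
eef_rot: [2.618, -0.0, 1.536]
force: [-14.7, 4.4, 17.9]
grip_width: 0.0003
grip_force: 11.2
```

>>> shift_gripper(moves=[0, 0, -0.5, 0, 0, 0, 0, 0, -2, 0, 0, 0, 0, 0, -2, 0, 0, 0, -2, 0, -1.5, 0, 0, 0, -2, 0, 0, 0, 0, 0, -1, 0, 0, 0, 0, 0, 0, 0, 0, 0, 0, 0, 0, 0, 0, 0, 0, 0])

```text
time_s: 32.0
ee_pos: [0.4725, -0.178, 0.234]
eef_rot: [2.619, -0.0, 1.535]
force: [-0.9, 0.6, -0.1]
grip_width: 0.0006
grip_force: 0.0
```

```bash
python3 - <<'E'
from pl import *
T=deckT([.5783,-.1133,-.0355])
def lev(f,b):
    h=np.array([0,0,.062-.0025*b]);g=2.4-b;Q=R.from_euler('z',g).as_matrix()@R.from_euler('x',-f).as_matrix()
    return [h+Q@np.array([x,y,z]) for x in(-.006,.006) for y in(-.0085,.0085) for z in(.013,.057)]
for n in("wrist","top","scene"):
    c=ctrl.camera(n)
    red=cv2.inRange(cv2.cvtColor(c["pixels"],cv2.COLOR_BGR2HSV),(0,170,50),(8,255,255));k,l,s,m=cv2.connectedComponentsWithStats(red)
    print(n,[(list(map(int,a)),np.round(b,1)) for a,b in zip(s[1:],m[1:]) if a[4]>8])
    for f,b in((1.5,2.4),(1.35,2.4),(1.5,2.2)):
        p=proj(c,ap(T,lev(f,b)));hu=cv2.convexHull(p.astype(np.float32));M=cv2.moments(hu);bx=p.min(0).round(1),np.ptp(p,axis=0).round(1);print(f,b,bx,round(M['m10']/M['m00'],1),round(M['m01']/M['m00'],1))
    if n=="wrist":
        print('yellow?',proj(c,ap(T,[[0,0,.012]])))
        i=max(range(1,k),key=lambda i:s[i,4]); pts=np.argwhere(l==i)[:,::-1].astype(np.float32);print(cv2.minAreaRect(pts))
        for b in(2.4,2.3,2.2):print(b,cv2.minAreaRect(proj(c,ap(T,lev(1.5,b))).astype(np.float32)))
E
```

```text
wrist [([251, 69, 10, 54, 457], array([255.8,  94.6])), ([326, 169, 13, 7, 39], array([332.1, 171.9])), ([326, 177, 6, 4, 11], array([329.1, 178.5])), ([362, 188, 29, 34, 707], array([376.4, 204.2]))]
1.5 2.4 (array([249.4,  68.2]), array([11.9, 45.6])) 255.3 90.8
1.35 2.4 (array([249.2,  68.4]), array([12.2, 46.8])) 255.3 91.6
1.5 2.2 (array([238.4,  68. ]), array([20.2, 47.1])) 248.6 91.5
yellow? [[255.26357253 125.12287463]]
((376.0, 204.5), (33.0, 28.0), 90.0)
2.4 ((255.32151794433594, 90.97785949707031), (45.56658935546875, 11.916824340820312), 89.99688720703125)
2.3 ((252.10084533691406, 91.10432434082031), (45.611106872558594, 11.928765296936035), 84.05838775634766)
2.2 ((248.75625610351562, 91.59347534179688), (45.675472259521484, 11.941520690917969), 78.49523162841797)
top [([337, 101, 21, 19, 269], array([347.1, 110.1])), ([278, 195, 18, 4, 48], array([286.5, 196.9]))]
1.5 2.4 (array([275.9, 193.4]), array([16.7,  6.6])) 284.2 196.7
1.35 2.4 (array([275.9, 194.1]), array([17.3,  6.6])) 284.5 197.3
1.5 2.2 (array([275.9, 194.8]), array([16.9,  8.6])) 284.3 199.1
scene [([268, 200, 15, 9, 60], array([274.6, 204. ])), ([369, 200, 22, 12, 173], array([379.3, 204.9])), ([339, 212, 4, 5, 13], array([340.5, 213.8]))]
1.5 2.4 (array([266.2, 197.3]), array([16., 12.])) 274.3 203.3
1.35 2.4 (array([265.9, 195.7]), array([15.9, 13.1])) 273.9 202.2
1.5 2.2 (array([264.4, 200. ]), array([16.9, 10. ])) 272.9 205.0
```

```bash
python3 -c "
from station import ctrl
print(ctrl.hand_in())"
```

```text
the job is handed in; nothing more can be done
None
```

The job is handed in at about 32 s of the 72 s limit, with the wide-hole plate seated over both pins, the strap at its stop, the bolt snug and the lever folded. Camera and force readings supported each step. `hand_in` returned no verdict. One joint-6 reading of -2.554 rad, just past its 2.55 rad limit, appeared at 16 s and I backed it off at once.

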